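# Index the carousel and drive out the jammed pin

## Robot

A 7-joint arm with a two-finger parallel gripper is mounted at the origin on a cart in front of the work surface, level with it; the furniture and walls round the work are solid. World frame = base frame: x ahead of the robot, y to its left, z up, the work surface at z = 0. Lengths are in m, angles in rad, forces in N, time in s.
With the tool pointing down it reaches from about 0.425 to 1.025 m from the base axis. Payload 9.4 kg.
Tool frame: the origin (TCP) lies at the very end of the fingers, on their centre line; the grasp point (between the pads) lies 19 mm behind it; z points along the fingers, y is the direction in which the jaws open and shut (so a half turn about z gives the same grasp; the last joint's range is limited). The gripper opens to 85 mm and grips with 20 to 120 N. Pads are 22 mm wide; open, the fingers measure 114 mm over their backs; the gripper's body (76 mm by 85 mm) begins 54 mm behind the grasp point. The pads swing forward as they close: fully open they stand 13 mm farther back than shut.
Start: joints at [-1.389, 0.599, -0.003, 1.599, 0.002, 0.943, -0.08], TCP at [0.186, 0.701, 0.231] pointing down, gripper open.
Joint ranges: [-2.57, 2.57], [-0.35, 1.97], [-1.29, 1.29], [0.11, 2.56], [-1.05, 4.19], [0.11, 1.86], [-2.63, 2.63]. Speed limits (rad/s): [2.22, 2.22, 3.01, 3.01, 3.14, 3.14, 3.14].

## Interface

Orientations are given as a rotation vector (axis times angle).
In Python, from cell import env gives the robot as it stands.
- The arm moves only by the shell command python3 -m pendant 'ROWS' [OPENING] [FORCE]. ROWS is JSON, a list of rows, each a list of 2 entries, a list of its own where there are three numbers: the shift along the tool's x, y, z in m, then the turn about the tool's z in rad. A call has 1 to 12 rows; each row is the pose to reach, as a shift and turn from the pose measured when the call began, along the tool's axes at that moment; what a row does not reach only later rows make up. A row lasts 1/8 s, in which the tool goes at most 62.5 mm and 10.7 degrees, less where a joint would pass 70% of its speed; a pose out of reach is approached as far as the arm can. A call with a gripper value outside its range is refused whole. OPENING is the opening, from -1 (shut) to 1 (fully open), set as the call begins (- or left out, the last holds). The fingers move at their own pace and stop on an object; FORCE is the grip in N (left out, the last holds). Time passes only in rows, so rows that repeat a pose let the fingers close. It gives the time, the measured TCP pose, the force and the opening at its end, in the units of the state.
- env.get_state(): the state, without advancing time (a new reading comes with each control period).
- env.grab_frame(name): name is "scene" or "top"; returns a dict with "color" (384x512x3 uint8, red, green, blue), "depth" (384x512 float32, m along the optical axis (not along the pixel's ray), 0 where there is no reading), "mtx" (3x3 intrinsics, pixels), "rvec" (rotation vector, rad) and "tvec" (3), from world to camera coordinates, as OpenCV has them. Camera axes: x right, y down, z forward; pixel columns grow to the right and rows downward; lengths in m; the calibration is good to about 2 mm. A picture is of the moment at which its call begins.
- env.job_done(): hands the job in, once; it reports no verdict.
The state is a dict: "t": time; "joint_pos": joint angles; "qvel": joint speeds; "tau": joint torques, N m; "ee_pos": TCP position; "tcp_rot": TCP orientation; "wrist_force": force on the tool from outside, world axes, zero at the start; "torque": the same for the moment, N m; "gripper_width": opening from 0.0 (shut) to 1.0 (fully open).
Only numpy, scipy, OpenCV 4.12 (cv2) and the standard library are available. Lean on these libraries where they do the work, as an engineer would, in place of code of your own. Each camera call takes 0.05 s, during which the arm holds its last target. There are 200 camera calls.

## Task

Push the carousel's dial round one click anticlockwise (seen from above), no further and not the other way, so that the socket with the jammed pin comes to rest over the discharge chute. Then take the drift punch from its holder, drive the pin down right out of its socket with the punch's thin end, and stand the punch back in its holder, fully seated. Leave the pot, cup, dish and timer round about where they are.

Things in the scene. Friction and masses are not known exactly. Their poses are not given: they have to be found in the camera images.
- carousel: Indexing carousel, bolted down: round grey foot 184 mm across, white pedestal, aluminium dial on top. Origin: on the worktop under the dial's axis, z up. Its -x axis points along the discharge chute, a 34 mm wide, 28 mm high steel trough that sticks out from under the dial to 130 mm from the axis. A small grey detent housing lies opposite, under the dial
- dial_top (a point): Centre of the dial's top face, 64 mm above the worktop. Dial 178 mm across, 14 mm thick, with six vertical through-sockets (13 mm bore, 29 mm outside) on a 55 mm radius, at 0, 60, 120 .. degrees from this point's +x axis, open gaps between them. The point turns with the dial; its x lies along the carousel's x when the dial joint reads 0. A centre screw stands 8 mm proud
- post (a point): Middle of one of six like upright steel push posts on the dial (10 mm across, 30 mm tall; tops 94 mm above the worktop). They stand on a 79 mm radius half-way between the sockets: 30, 90, 150 .. degrees from dial_top's +x axis; this one is at 150 degrees
- dial (a joint): Turn of the dial in rad, positive anticlockwise seen from above; 0 at the start; a spring detent holds it every 60 degrees (1.047 rad). About 4 to 10 N on a post, along its circle, moves it. From about three quarters of the way (0.8 rad) the detent draws it on to the next position by itself; the wanted position is +1.047
- pin_top (a point): Centre of the flat top of the jammed pin, a dark steel dowel 12 mm across and 22 mm long, alone in one of the sockets (the one 60 degrees clockwise of the chute at the start; the other five are empty). It stands 4 mm proud of the dial's top. It can only move down, out of the socket
- jammed_pin (a joint): How far the pin has been driven down, in m: 0 at the start, 0.018 when its top is level with the dial's underside, 0.024 at the end of its travel in the chute. It is stiff: about 8 to 12 N moves it slowly, and it stays where it is left
- chute (a point): Fixed point over the chute where the pin must be driven out: on the 55 mm radius along the carousel's -x axis, at the height of the dial's top (64 mm)
- drift_center (a point): Centre, half-way up, of the drift punch: a steel tool 120 mm long standing upright, thin end down, 130 g. Lower 40 mm: tip of 8 mm diameter; upper 80 mm: ribbed round handle of 16 mm diameter. The end of the tip is 60 mm below this point, the handle's shoulder 20 mm below it. z points from the tip to the handle's end
- drift_tip (a point): End of the drift punch's thin tip, on its axis
- holder_mouth (a point): Centre of the mouth of the punch holder's hole, on top of the holder: a fixed grey block 56 x 56 x 45 mm with a 13 mm through-hole in the middle, 2 mm chamfer. The punch's shoulder rests on the block's top, with the tip's end 40 mm below the mouth
- amber_pot_mid (a point): Centre of an amber pot with white lid, 40 mm across, 75 mm tall; bystander
- cup_a_mid (a point): Centre of a sample cup with screw lid, 49 mm across, 60 mm tall; bystander
- petri_0_mid (a point): Centre of a clear lidded dish, 60 mm across, 14 mm tall; bystander
- timer_mid (a point): Centre of a flat white bench timer, 62 x 62 x 19 mm; bystander

How it is judged:
By the outcome, as a careful person would: the job done as asked, in the order asked, and still so for the second after the job is handed in, with the robot touching nothing.
It also fails if it takes over 64 s, if anything falls off the work surface, if the arm or the gripper's body presses on something with over 40 N, if the wrist force passes 120 N, or if a joint passes its speed limit or range.

## Working session

There is one attempt and no reset: what is moved stays moved. The work goes in short steps, Python scripts to look and compute and a shell command to move; the robot and the scene stay as the last step left them, time stands still between calls to the robot, and variables do not carry over. Pictures are saved under pics/ and viewed, about 8 in all and at most 12, crops included, and the job is handed in when it is done.

```bash
mkdir -p pics
cat > h.py <<'E'
import numpy as np, cv2
from cell import env
def cam(n):
    f=env.grab_frame(n); R,_=cv2.Rodrigues(np.array(f["rvec"],float)); f["R"]=R; f["t"]=np.array(f["tvec"],float).ravel(); f["K"]=np.array(f["mtx"]); return f
def ray(f,u,v,z):
    d=f["R"].T@np.linalg.inv(f["K"])@np.array([u,v,1.]); c=-f["R"].T@f["t"]; return c+d*(z-c[2])/d[2]
def proj(f,p):
    q=f["K"]@(f["R"]@np.array(p,float)+f["t"]); return q[:2]/q[2]
def cloud(f):
    v,u=np.mgrid[:384,:512]; d=f["depth"]; p=np.stack([u*d,v*d,d],-1)@np.linalg.inv(f["K"]).T
    P=(p-f["t"])@f["R"]; P[d==0]=np.nan; return P
def save(f,n,crop=None,s=1):
    im=f["color"][:,:,::-1]
    if crop: a,b,c,d=crop; im=im[b:d,a:c]
    cv2.imwrite("pics/"+n,cv2.resize(im,None,fx=s,fy=s,interpolation=cv2.INTER_CUBIC))
def tool(p,yaw=None):
    s=env.get_state(); R,_=cv2.Rodrigues(np.array(s["tcp_rot"],float)); return R.T@(np.array(p)-np.array(s["ee_pos"]))
E
python3 - <<'E'
from h import *
s=env.get_state(); print({k:np.round(v,3) for k,v in s.items()}); print(cv2.Rodrigues(np.array(s["tcp_rot"]))[0].round(3))
for n in("scene","top"):
    f=cam(n); save(f,n+"0.png",s=1.5); print(n,(-f["R"].T@f["t"]).round(3),f["K"].round(1).tolist()); np.save(n+"0.npy",f,allow_pickle=True)
E
```

```text
{'t': np.float64(0.0), 'joint_pos': array([-1.389,  0.6  , -0.003,  1.6  ,  0.002,  0.943, -0.08 ]), 'qvel': array([ 0.   , -0.   ,  0.001, -0.001,  0.   ,  0.   , -0.002]), 'tau': array([-0.0000e+00, -7.7645e+01,  1.5640e+00, -2.5800e+01,  1.2000e-02,
        9.0000e-03,  0.0000e+00]), 'ee_pos': array([0.185, 0.7  , 0.23 ]), 'tcp_rot': array([-4.050e-01, -3.115e+00,  2.000e-03]), 'wrist_force': array([-0.237, -0.732,  0.344]), 'torque': array([ 0.03 , -0.003,  0.027]), 'gripper_width': np.float64(1.0)}
[[-0.967  0.256 -0.   ]
 [ 0.256  0.967 -0.002]
 [-0.    -0.002 -1.   ]]
scene [-0.161 -0.651  0.763] [[465.2, 0.0, 259.8], [0.0, 465.2, 192.8], [0.0, 0.0, 1.0]]
top [ 0.401 -0.039  1.331] [[458.9, 0.0, 259.5], [0.0, 458.9, 188.0], [0.0, 0.0, 1.0]]
```

View pics/scene0.png

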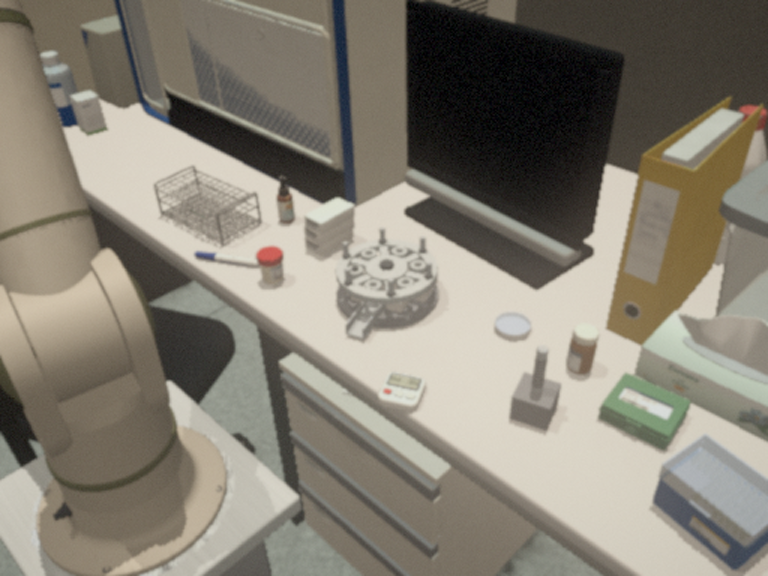

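View pics/top0.png

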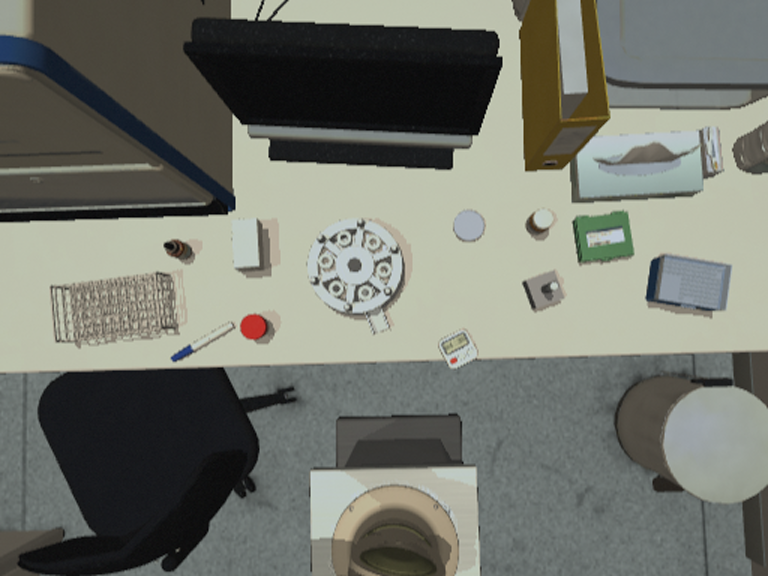

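Top view: carousel centred near (236,177) with the chute toward (252,214). Holder is near (362,194), the dish (312,150), the pot (360,147), the timer (306,232) and the cup (169,217). Next: measure the carousel and the punch.

Run:
```python
from h import *
f=np.load("top0.npy",allow_pickle=True).item(); g=np.load("scene0.npy",allow_pickle=True).item()
P=cloud(f)
# dial: points at z~64mm
c0=ray(f,236,177,.064); print("c0",c0)
m=(np.abs(P[...,2]-.064)<.008)&(np.hypot(P[...,0]-c0[0],P[...,1]-c0[1])<.105)
cn=max(cv2.findContours(cv2.morphologyEx(m.astype(np.uint8),cv2.MORPH_CLOSE,np.ones((5,5))),0,1)[0],key=cv2.contourArea)
(u,v),r=cv2.minEnclosingCircle(cn); print("dial px",u,v,r,ray(f,u,v,.064).round(4)); e=cv2.fitEllipse(cn);print(e,ray(f,*e[0],.064).round(4))
# chute: z ~28mm near
for nm,z0,z1,c,rad in (("post",.085,.105,c0,.11),("chute",.012,.034,ray(f,252,214,.028),.045),("holder",.035,.055,ray(f,362,194,.045),.06),("punch",.09,.14,ray(f,368,191,.125),.04),("cup",.05,.07,ray(f,169,217,.06),.04),("pot",.06,.09,ray(f,360,147,.075),.04)):
    m=(P[...,2]>z0)&(P[...,2]<z1)&(np.hypot(P[...,0]-c[0],P[...,1]-c[1])<rad)
    n,l,st,ce=cv2.connectedComponentsWithStats(m.astype(np.uint8))
    for i in range(1,n):
        if st[i,4]>2: q=P[l==i]; print(nm,st[i,4],ce[i].round(1),q.mean(0).round(4),np.median(q[:,2]).round(4), cv2.minAreaRect(np.argwhere(l==i)[:,::-1].astype(np.float32))[2])
a=f["color"][135:235,190:290,::-1]; b=g["color"][150:230,215:300,::-1]; h=f["color"][170:215,335:385,::-1]
R=lambda i:cv2.resize(i,(390,390),interpolation=cv2.INTER_CUBIC)
cv2.imwrite("pics/c1.png",np.hstack([R(a),R(h)]))
```

```text
c0 [0.53171919 0.05717078 0.064     ]
dial px 236.1678466796875 176.19610595703125 31.854490280151367 [0.5339 0.0566 0.064 ]
((236.13473510742188, 176.20069885253906), (62.31778335571289, 62.75243377685547), 52.24549865722656) [0.5339 0.0567 0.064 ]
post 13 [239.6 146.6] [0.6118 0.043  0.0923] 0.0938 90.0
post 12 [212.9 157.3] [0.5847 0.1167 0.0924] 0.0923 90.0
post 12 [262.2 164.4] [ 0.5607 -0.0173  0.0933] 0.0933 0.0
post 12 [208.3 185.8] [0.5073 0.1308 0.0929] 0.0931 90.0
post 9 [258. 193.] [ 0.4834 -0.0035  0.0918] 0.0928 90.0
post 11 [230.9 203.6] [0.4568 0.0706 0.0929] 0.0921 90.0
chute 95 [250.2 211.1] [0.4373 0.0224 0.0192] 0.0153 71.56504821777344
chute 5 [254.  215.2] [0.4252 0.0121 0.0133] 0.0135 45.0
chute 3 [254. 218.] [0.4172 0.0123 0.0142] 0.0138 -90.0
holder 355 [362.2 192.2] [ 0.4797 -0.2933  0.0446] 0.0445 70.34617614746094
punch 43 [367.6 190.4] [ 0.4796 -0.2929  0.1186] 0.1237 90.0
cup 245 [168.6 217. ] [0.4265 0.2483 0.0586] 0.0586 90.0
pot 157 [361.5 145.2] [ 0.6076 -0.2914  0.0741] 0.0742 90.0
```

View pics/c1.png

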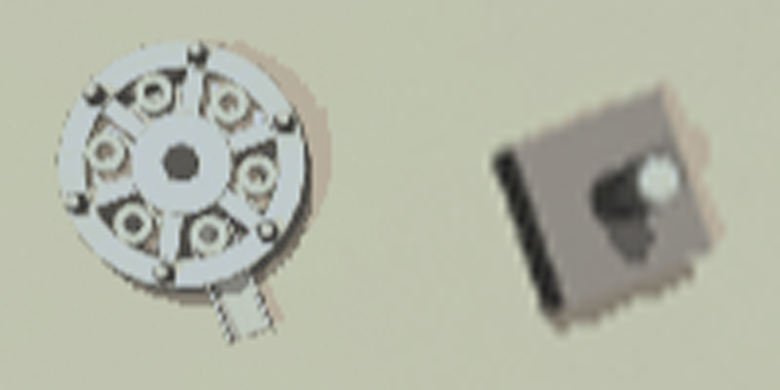

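Carousel centre is (0.534, 0.0567), its yaw about 20°, and the pin lies at 140° world. The plan is to push the post at 170° with the shut fingers, in a straight line along the tangent at 200°.

```bash
python3 -m pendant '[[[-0.2,-0.26,0.02],0.4],[[-0.403,-0.518,0.07],0.96],[[-0.403,-0.518,0.07],0.96],[[-0.403,-0.518,0.07],0.96],[[-0.403,-0.518,0.07],0.96],[[-0.403,-0.518,0.07],0.96],[[-0.403,-0.518,0.07],0.96],[[-0.403,-0.518,0.07],0.96],[[-0.403,-0.518,0.07],0.96],[[-0.403,-0.518,0.07],0.96],[[-0.403,-0.518,0.07],0.96],[[-0.403,-0.518,0.07],0.96]]' -1 30
python3 - <<'E'
from h import *
print(tool([.442,.0957,.078]).round(4)); s=env.get_state();print(cv2.Rodrigues(np.array(s["tcp_rot"]))[0].round(3), s["joint_pos"].round(2))
f=cam("scene"); g=cam("top")
cv2.imwrite("pics/c2.png",np.hstack([cv2.resize(f["color"][100:260,180:340,::-1],(390,390)),cv2.resize(g["color"][110:240,170:300,::-1],(390,390))]))
E
```

```text
t: 1.6
ee_pos: [0.4431, 0.0937, 0.161]
tcp_rot: [1.805, 2.57, -0.003]
wrist_force: [-0.5, 0.8, -0.3]
gripper_width: -0.002
[ 0.0025 -0.0003  0.083 ]
[[-0.34   0.941 -0.   ]
 [ 0.941  0.34  -0.002]
 [-0.002 -0.001 -1.   ]] [-0.49  0.4   0.21  2.28 -0.17  0.47  0.2 ]
```

View pics/c2.png

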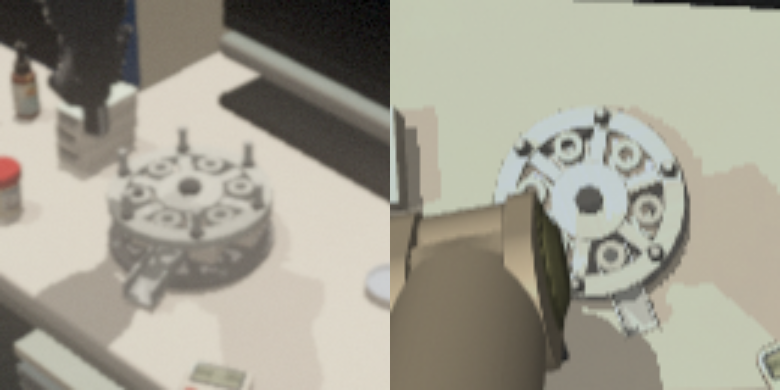

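```bash
python3 -m pendant '[[[0.0025,0,0.05],0],[[0.0025,0,0.083],0],[[0.0025,0,0.083],0],[[-0.008,0,0.083],0],[[-0.016,0,0.083],0],[[-0.023,0,0.083],0],[[-0.03,0,0.083],0],[[-0.037,0,0.083],0],[[-0.044,0,0.083],0],[[-0.051,0,0.083],0],[[-0.058,0,0.083],0],[[-0.058,0,0.083],0]]'
cat > post.py <<'E'
from h import *
import sys
f=cam("top"); P=cloud(f); c=(.534,.0567)
r=np.hypot(P[...,0]-c[0],P[...,1]-c[1]); m=(P[...,2]>.085)&(P[...,2]<.1)&(r>.065)&(r<.095)
n,l,st,ce=cv2.connectedComponentsWithStats(m.astype(np.uint8))
for i in range(1,n):
    if 5<st[i,4]<30:
        p=ray(f,*ce[i],.094); print(st[i,4],"ang",np.degrees(np.arctan2(p[1]-c[1],p[0]-c[0])).round(1),"r",np.hypot(p[0]-c[0],p[1]-c[1]).round(4))
E
python3 post.py
```

```text
t: 3.2
ee_pos: [0.4627, 0.0413, 0.0794]
tcp_rot: [1.8, 2.573, -0.0]
wrist_force: [0.9, 0.4, -0.0]
gripper_width: 0.0
12 ang 25.0 r 0.0785
10 ang -34.4 r 0.0788
8 ang 84.6 r 0.08
11 ang -94.8 r 0.079
```

```bash
python3 -m pendant '[[[-0.004,0,0],0],[[-0.008,0,0],0],[[-0.011,0,0],0],[[-0.014,0,0],0],[[-0.017,0,0],0],[[-0.02,0,0],0],[[-0.021,0,0],0],[[-0.021,0,0],0],[[-0.021,0,0],0],[[-0.021,0,0],0]]'
python3 post.py
```

```text
t: 4.5
ee_pos: [0.4702, 0.0219, 0.0793]
tcp_rot: [1.799, 2.573, 0.0]
wrist_force: [0.2, -0.2, 0.8]
gripper_width: 0.003
11 ang -10.7 r 0.0788
9 ang 49.2 r 0.0787
11 ang -70.3 r 0.0795
12 ang 109.2 r 0.0786
```

Dial clicked exactly one step (posts back on a 60° grid, seen going through 35°). Back off and locate the punch.

```bash
python3 -m pendant '[[[0.005,0,0],0],[[0.005,0,-0.04],0],[[0.005,0,-0.1],0],[[0.005,0,-0.14],0],[[0.005,0,-0.14],0]]' 1
python3 - <<'E'
from h import *
f=np.load("top0.npy",allow_pickle=True).item(); g=np.load("scene0.npy",allow_pickle=True).item()
P=cloud(f); m=(P[...,2]>.115)&(P[...,2]<.135)&(np.hypot(P[...,0]-.48,P[...,1]+.293)<.03)
v,u=np.nonzero(m); print("top px",u.mean(),v.mean(),len(u)); p=ray(f,u.mean(),v.mean(),.125); print("top view",p.round(4))
P=cloud(g); m=(P[...,2]>.06)&(np.hypot(P[...,0]-.48,P[...,1]+.293)<.03); q=P[m]; print(len(q),q.mean(0),q[:,2].max())
v,u=np.nonzero(m)
vt=v.min(); print("scene", vt, u[v<vt+4].mean(), "proj top", proj(g,[p[0],p[1],.125]), proj(g,[p[0],p[1],.085]), "u mid", u[abs(v-proj(g,[p[0],p[1],.085])[1])<2].mean())
# holder center from top face
P=cloud(f); m=(abs(P[...,2]-.045)<.008)&(np.hypot(P[...,0]-.48,P[...,1]+.293)<.05); h=cv2.convexHull(np.argwhere(m)[:,::-1].astype(np.int32)); r=cv2.minAreaRect(h); print(r, ray(f,*r[0],.045).round(4))
t=tool(p);print("tool to punch",t.round(4), "state",env.get_state()["ee_pos"].round(4))
E
python3 post.py
```

```text
t: 5.18
ee_pos: [0.4695, 0.0273, 0.222]
tcp_rot: [1.796, 2.57, 0.007]
wrist_force: [0.6, 0.3, -0.4]
gripper_width: 1.0
top px 368.62068965517244 190.0344827586207 29
top view [ 0.48   -0.2943  0.125 ]
211 [ 0.47565053 -0.2974274   0.09742133] 0.12829956434697193
scene 230 361.0 proj top [360.89594255 231.63518077] [358.80704775 245.96539536] u mid 359.27272727272725
((362.9499816894531, 191.84999084472656), (19.922346115112305, 20.871028900146484), 71.56504821777344) [ 0.4807 -0.2953  0.045 ]
tool to punch [-0.3055 -0.1014  0.0969] state [0.4695 0.0273 0.222 ]
11 ang -10.7 r 0.0788
9 ang 49.2 r 0.0787
12 ang -70.5 r 0.0792
```

```bash
python3 -m pendant '[[[-0.3055,-0.1014,0.03],0],[[-0.3055,-0.1014,0.03],0],[[-0.3055,-0.1014,0.03],0],[[-0.3055,-0.1014,0.03],0],[[-0.3055,-0.1014,0.03],0],[[-0.3055,-0.1014,0.05],0],[[-0.3055,-0.1014,0.06],0],[[-0.3055,-0.1014,0.06],0]]' 1
python3 - <<'E'
from h import *
print(tool([.4803,-.2945,.064]).round(4))
E
```

```text
t: 6.22
ee_pos: [0.4781, -0.2928, 0.1589]
tcp_rot: [1.798, 2.576, 0.004]
wrist_force: [-0.6, 0.1, 0.3]
gripper_width: 1.0
[-0.0025  0.0012  0.0949]
```

```bash
python3 -m pendant '[[[-0.0025,0.0012,0.03],0],[[-0.0025,0.0012,0.07],0],[[-0.0025,0.0012,0.095],0],[[-0.0025,0.0012,0.095],0],[[-0.0025,0.0012,0.095],0]]' 1
python3 -m pendant '[[[0,0,0],0],[[0,0,0],0],[[0,0,0],0],[[0,0,0],0],[[0,0,0],0],[[0,0,0],0],[[0,0,0],0],[[0,0,0],0]]' -1 70
python3 -m pendant '[[[0,0,-0.01],0],[[0,0,-0.03],0],[[0,0,-0.06],0],[[0,0,-0.1],0],[[0,0,-0.13],0],[[0,0,-0.13],0],[[0,0,-0.13],0]]'
python3 - <<'E'
from h import *
f=cam("scene"); s=env.get_state(); p=s["ee_pos"]; print(proj(f,p),proj(f,[p[0],p[1],p[2]-.059]),s["wrist_force"])
u,v=proj(f,p).astype(int); save(f,"c3.png",(u-60,v-70,u+60,v+80),4)
print(u-60,v-70); print(tool([.4821,.0384,p[2]]).round(4))
E
```

```text
t: 6.85
ee_pos: [0.4809, -0.294, 0.0649]
tcp_rot: [1.796, 2.577, 0.004]
wrist_force: [0.4, -0.0, -0.1]
gripper_width: 1.001
t: 7.85
ee_pos: [0.4809, -0.2941, 0.0651]
tcp_rot: [1.796, 2.576, 0.004]
wrist_force: [0.1, 1.1, 5.1]
gripper_width: 0.165
t: 8.72
ee_pos: [0.4802, -0.294, 0.1947]
tcp_rot: [1.796, 2.577, 0.004]
wrist_force: [-1.4, 0.0, -1.3]
gripper_width: 0.169
[364.57712509 204.91504875] [361.25840113 227.73755724] [-0.7146399  -0.28298854 -2.0037007 ]
304 134
[0.311  0.117  0.0008]
```

View pics/c3.png

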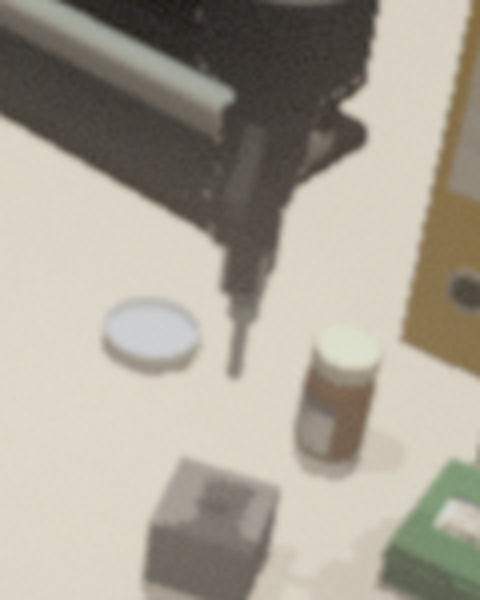

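The punch is held upright with its tip at scene (362.5,228), within about 1 px of the prediction. The empty hole is at about (359.5,257). Carry it over the chute socket.

```bash
python3 -m pendant '[[[0.05,0.02,0],0],[[0.1,0.04,0],0],[[0.15,0.057,0],0],[[0.2,0.076,0],0],[[0.25,0.095,0],0],[[0.29,0.11,0],0],[[0.311,0.117,0],0],[[0.311,0.117,0.02],0],[[0.311,0.117,0.045],0],[[0.311,0.117,0.045],0],[[0.311,0.117,0.045],0]]'
python3 - <<'E'
from h import *
f=cam("scene"); s=env.get_state(); p=s["ee_pos"]; print(p,tool([.4821,.0384,p[2]]).round(4),"pred tip",proj(f,[p[0],p[1],p[2]-.059]),"pintop",proj(f,[.4821,.0384,.068]))
u,v=proj(f,[.4821,.0384,.068]).astype(int); save(f,"c4.png",(u-40,v-50,u+40,v+25),8); print(u-40,v-50)
E
python3 post.py
```

```text
t: 10.15
ee_pos: [0.4821, 0.0382, 0.1501]
tcp_rot: [-1.796, -2.576, -0.003]
wrist_force: [-0.1, 0.3, -0.9]
gripper_width: 0.166
[0.48238537 0.03831802 0.15046217] [ 0.0002 -0.0002 -0.    ] pred tip [247.63466881 180.35157373] pintop [247.88305262 187.97741106]
207 137
11 ang -10.7 r 0.0788
12 ang -70.5 r 0.0792
```

View pics/c4.png

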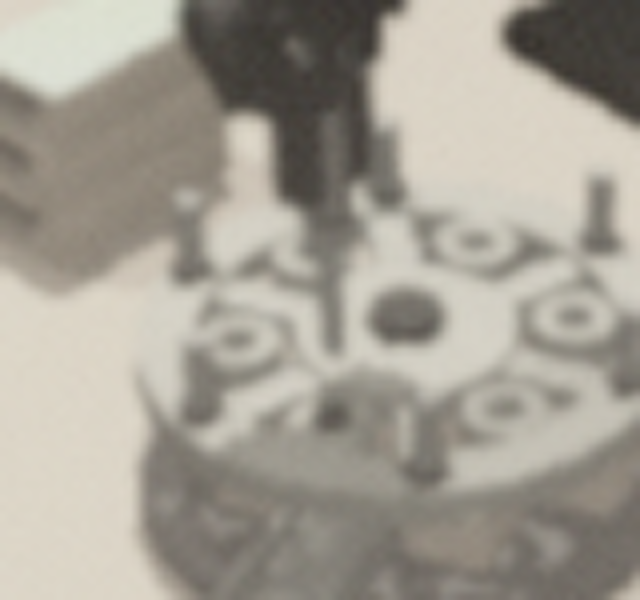

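Tip at (248.6,181) sits right above the dark pin top at (248.6,188), so they are aligned. Descend and start driving.

```bash
python3 -m pendant '[[[0,0,0.01],0],[[0,0,0.018],0],[[0,0,0.021],0],[[0,0,0.023],0],[[0,0,0.025],0],[[0,0,0.027],0],[[0,0,0.029],0],[[0,0,0.029],0],[[0,0,0.029],0]]'
```

```text
t: 11.38
ee_pos: [0.4824, 0.0384, 0.1218]
tcp_rot: [1.797, 2.577, 0.005]
wrist_force: [-2.7, 0.7, 4.6]
gripper_width: 0.168
```

```bash
python3 -m pendant '[[[0,0,0.002],0],[[0,0,0.004],0],[[0,0,0.006],0],[[0,0,0.008],0],[[0,0,0.01],0]]'; python3 -m pendant '[[[0,0,0.002],0],[[0,0,0.004],0],[[0,0,0.006],0],[[0,0,0.007],0],[[0,0,0.008],0],[[0,0,0.009],0],[[0,0,0.009],0],[[0,0,0.009],0],[[0,0,0.009],0]]'
```

```text
t: 12.0
ee_pos: [0.4825, 0.0383, 0.112]
tcp_rot: [1.797, 2.577, 0.005]
wrist_force: [-1.7, 0.9, 6.0]
gripper_width: 0.167
t: 13.12
ee_pos: [0.4827, 0.0383, 0.1038]
tcp_rot: [1.797, 2.576, 0.006]
wrist_force: [-2.4, -0.9, 14.2]
gripper_width: 0.168
```

```bash
python3 -m pendant '[[[0,0,0.001],0],[[0,0,0.002],0],[[0,0,0.0025],0],[[0,0,0.0025],0],[[0,0,0.0025],0]]'
python3 - <<'E'
from h import *
f=cam("scene"); s=env.get_state(); p=s["ee_pos"]; print(p,s["wrist_force"])
save(f,"c5.png",(207,137,287,212),8)
E
```

```text
t: 13.75
ee_pos: [0.483, 0.0381, 0.1033]
tcp_rot: [1.797, 2.575, 0.009]
wrist_force: [-5.9, -1.5, 37.2]
gripper_width: 0.167
[0.48296181 0.03810741 0.10327254] [-5.75143221 -2.06221514 36.18307586]
```

View pics/c5.png

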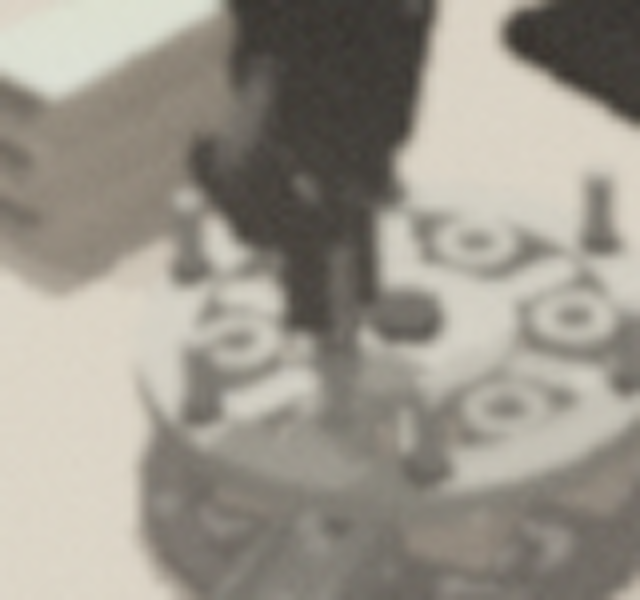

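The force rose to 36 N with no further motion, at about 24 mm driven, so that is the end of travel. Withdraw straight up.

```bash
python3 -m pendant '[[[0,0,-0.005],0],[[0,0,-0.02],0],[[0,0,-0.04],0],[[0,0,-0.07],0],[[0,0,-0.0915],0],[[0,0,-0.0915],0],[[0,0,-0.0915],0]]'
python3 post.py
python3 - <<'E'
from h import *
f=cam("scene"); p=env.get_state()["ee_pos"]; print("to holder",tool([.4803,-.2945,p[2]]).round(4), proj(f,p-[0,0,.059]))
u,v=207,137; a=f["color"][v:v+75,u:u+80,::-1]; cv2.imwrite("pics/c6.png",cv2.resize(a,None,fx=7,fy=7,interpolation=2))
E
```

```text
t: 14.68
ee_pos: [0.4823, 0.0379, 0.1941]
tcp_rot: [1.797, 2.575, 0.008]
wrist_force: [0.6, 0.1, -1.9]
gripper_width: 0.168
12 ang -10.3 r 0.0789
12 ang -70.5 r 0.0792
to holder [-0.3112 -0.1163 -0.0011] [247.03610603 165.95555394]
```

View pics/c6.png

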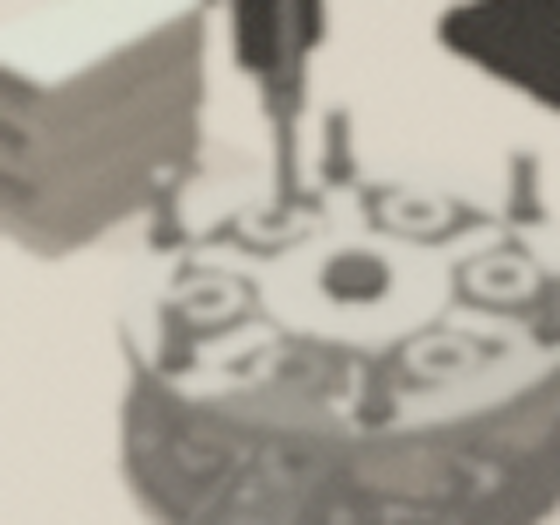

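The chute socket now looks empty, with its open bore at (295,365) in the crop. Back to the holder.

```bash
python3 -m pendant '[[[-0.05,-0.019,0],0],[[-0.1,-0.037,0],0],[[-0.15,-0.056,0],0],[[-0.2,-0.075,0],0],[[-0.25,-0.093,0],0],[[-0.29,-0.108,0],0],[[-0.311,-0.116,0],0],[[-0.311,-0.116,0.03],0],[[-0.311,-0.116,0.07],0],[[-0.311,-0.116,0.07],0],[[-0.311,-0.116,0.07],0]]'
python3 - <<'E'
from h import *
f=cam("scene"); p=env.get_state()["ee_pos"]; print(p,tool([.4806,-.2941,.065]).round(4),"pred tip",proj(f,p-[0,0,.059]),"mouth",proj(f,[.4803,-.2945,.045]))
u,v=proj(f,[.4803,-.2945,.045]).astype(int); print(u-35,v-40); save(f,"c7.png",(u-35,v-40,u+35,v+25),8)
E
```

```text
t: 16.15
ee_pos: [0.4808, -0.2942, 0.123]
tcp_rot: [1.798, 2.576, 0.007]
wrist_force: [-0.3, -0.6, -1.2]
gripper_width: 0.171
[ 0.48117688 -0.29430974  0.12364078] [ 0.0003 -0.0007  0.0586] pred tip [358.08914384 252.70578449] mouth [356.95890911 259.57527153]
321 219
```

View pics/c7.png

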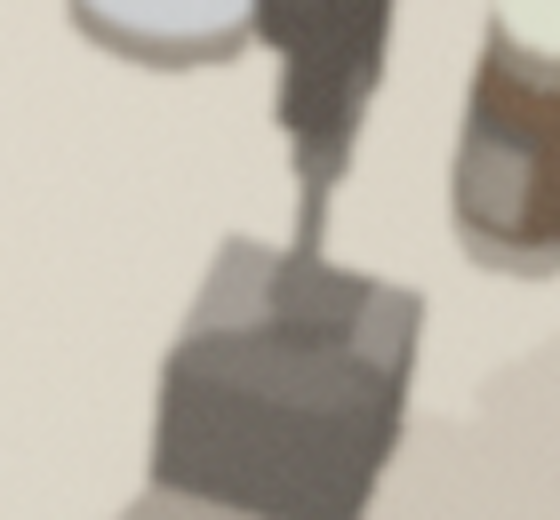

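Tip at (359.5,252) is above the hole at about (359,259). Insert slowly.

```bash
python3 -m pendant '[[[0,-0.0005,0.01],0],[[0,-0.0005,0.02],0],[[0,-0.0005,0.028],0],[[0,-0.0005,0.036],0],[[0,-0.0005,0.044],0],[[0,-0.0005,0.05],0],[[0,-0.0005,0.053],0],[[0,-0.0005,0.055],0],[[0,-0.0005,0.055],0],[[0,-0.0005,0.055],0]]'
```

```text
t: 17.45
ee_pos: [0.481, -0.2944, 0.0688]
tcp_rot: [1.797, 2.575, 0.007]
wrist_force: [-0.2, -0.5, -0.5]
gripper_width: 0.171
```

```bash
python3 -m pendant '[[[0,0,0.001],0],[[0,0,0.002],0],[[0,0,0.003],0],[[0,0,0.004],0],[[0,0,0.004],0],[[0,0,0.004],0]]'
```

```text
t: 18.2
ee_pos: [0.481, -0.2944, 0.0652]
tcp_rot: [1.797, 2.574, 0.007]
wrist_force: [-0.7, 0.7, 5.7]
gripper_width: 0.167
```

Seated at the same height it was picked from (0.065), with 6 N of contact. Release and rise.

```bash
python3 -m pendant '[[[0,0,0],0],[[0,0,0],0],[[0,0,0],0],[[0,0,0],0],[[0,0,0],0],[[0,0,0],0]]' 1
python3 -m pendant '[[[0,0,-0.02],0],[[0,0,-0.05],0],[[0,0,-0.1],0],[[0,0,-0.15],0],[[0,0,-0.17],0],[[0,0.0,-0.17],0],[[0.1,-0.05,-0.17],0],[[0.15,-0.05,-0.17],0],[[0.2,-0.05,-0.17],0],[[0.2,-0.05,-0.17],0],[[0.2,-0.05,-0.17],0]]'
python3 post.py
python3 - <<'E'
from h import *
f=cam("top"); g=cam("scene"); f0=np.load("top0.npy",allow_pickle=True).item(); g0=np.load("scene0.npy",allow_pickle=True).item()
for a,n in((g,"now"),(g0,"start")):
    P=cloud(a); m=(P[...,2]>.06)&(np.hypot(P[...,0]-.48,P[...,1]+.293)<.03); print(n,m.sum(),P[m].mean(0).round(4),np.sort(P[m][:,2])[-5:].round(4))
for nm,(u,v) in dict(dish=(312,150),pot=(360,147),timer=(306,232),cup=(169,217)).items():
    print(nm,np.abs(f["color"][v-15:v+15,u-15:u+15].astype(int)-f0["color"][v-15:v+15,u-15:u+15]).mean().round(1))
a=g["color"][190:290,240:420,::-1]; b=g["color"][137:212,207:287,::-1]
cv2.imwrite("pics/c8.png",np.hstack([cv2.resize(a,(450,250)),cv2.resize(b,(267,250))])); print(env.get_state()["ee_pos"])
E
```

```text
t: 18.95
ee_pos: [0.481, -0.2944, 0.0651]
tcp_rot: [1.797, 2.574, 0.007]
wrist_force: [-0.0, -0.2, -0.2]
gripper_width: 1.002
t: 20.32
ee_pos: [0.3633, -0.123, 0.2344]
tcp_rot: [1.794, 2.578, 0.007]
wrist_force: [-0.7, -0.2, -0.3]
gripper_width: 0.997
12 ang -10.3 r 0.0789
11 ang 49.7 r 0.0788
11 ang -70.3 r 0.0789
12 ang 109.6 r 0.078
9 ang -130.1 r 0.0787
13 ang 169.3 r 0.0785
now 212 [ 0.4772 -0.2973  0.0972] [0.1264 0.1265 0.1265 0.1265 0.1278]
start 211 [ 0.4757 -0.2974  0.0974] [0.1272 0.1272 0.1274 0.1277 0.1283]
dish 1.4
pot 1.7
timer 53.1
cup 1.3
[ 0.36485986 -0.12508337  0.23470648]
```

View pics/c8.png

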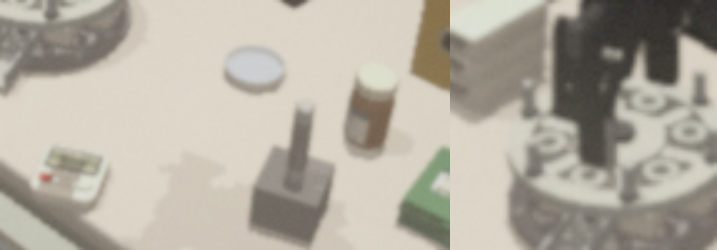

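The punch stands seated in the holder. The timer's high difference in the top view is probably just the arm above it; the scene view shows it in place. One last numeric check on the pin, then hand in.

Run:
```python
from h import *
f=cam("top"); f0=np.load("top0.npy",allow_pickle=True).item()
for n,a in(("start",f0),("now",f)):
    P=cloud(a)
    for k in range(6):
        t=np.radians(19.6+60*k); u,v=np.round(proj(a,[.534+.055*np.cos(t),.0567+.055*np.sin(t),.06])).astype(int)
        print(n,60*k,"z",P[v-1:v+2,u-1:u+2,2].min().round(3),P[v,u,2].round(3),"grey",a["color"][v-1:v+2,u-1:u+2].mean().round())
g=cam("scene"); g0=np.load("scene0.npy",allow_pickle=True).item(); print("timer scene diff",np.abs(g["color"][246:272,254:284].astype(int)-g0["color"][246:272,254:284]).mean())
env.job_done()
```

```text
start 0 z 0.007 0.007 grey 100.0
start 60 z 0.028 0.033 grey 126.0
start 120 z 0.059 0.067 grey 82.0
start 180 z 0.009 0.018 grey 121.0
start 240 z 0.01 0.03 grey 111.0
start 300 z 0.028 0.033 grey 132.0
now 0 z 0.007 0.011 grey 99.0
now 60 z 0.03 0.034 grey 126.0
now 120 z 0.01 0.011 grey 113.0
now 180 z 0.04 0.044 grey 79.0
now 240 z 0.005 0.03 grey 111.0
now 300 z 0.031 0.034 grey 135.0
timer scene diff 11.536752136752137
the job is handed in; nothing more can be done
```

I handed the job in at about 20 s on the robot's clock: the dial is one click round, the pin is out of its socket, and the punch is back in its holder.

- **Dial:** I pushed it anticlockwise by one post with the shut fingers. The posts were measured passing about 35° and came to rest within 1° of a 60° step.
- **Pin:** I drove it over the chute until it stopped, with about 37 N on the wrist. Depth now puts its top at about 44 mm, against 67 mm at the start, so it is roughly 23–24 mm down and below the dial's underside.
- **Punch:** It seated at the height it was picked from, with about 6 N of contact. Its measured height and position match the start to about 2 mm.
- **Bystanders:** The dish, pot and cup are unchanged in the top view. The timer check did not come out clean. The open gripper hovers above it, clear at z ≈ 0.235 m, and probably hid it in the top view (difference 53). In the scene view it differed by 11.5, perhaps from the gripper's shadow, though I did not confirm that. In the last picture the timer looks to be in its original place, and the arm never came near it at low height.

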